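Push the tape roll through the return-box flap

TASK

Put the roll of white tape back into the stores-return box: with the fingertips gently push it along the raised deck and in through the hanging flap until it drops into the box, then draw back so that the flap swings shut. Only push the roll, never grip it or lift it off the deck, and leave the brass plug on the deck, the round tin and the dial gauge where they are.

Things in the scene. Friction and masses are not known exactly. Their poses are not given: they have to be found in the camera images.
- return_box: stores-return box, fixed on the bench (its place varies). Origin on the bench top under the middle of the flap; x points from the infeed deck through the flap into the box, y left, z up. The closed box runs from x = 0 to 130 mm, 94 mm wide, its clear roof's top 130 mm above the bench. Inside it drops to a padded floor 4 mm above the bench
- deck (a point): middle of the infeed deck's surface, 110 mm before the flap (box x = -110 mm), axes as the box. The deck is a flat bare metal table 70 mm above the bench, box x = -220 to -4 mm, 240 mm wide, with open sides and front edge, no rims
- mouth (a point): point on the deck surface in the middle of the mouth, under the flap's hinge; axes as the box. Mouth 86 mm wide. Two guide vanes (4 mm thick, 18 mm high) on the deck narrow from y = +-88 mm at x = -62 mm to y = +-43 mm at x = -2 mm. Roof edge (x = -6 mm) and 6 mm hinge rod (50 mm above the deck) stop an upright finger at about x = -6 mm
- drop_edge (a point): middle of the deck's inner edge, 4 mm before the flap plane (box x = -4 mm), on the deck surface; a thing whose middle is pushed 10 mm or more past this edge tips over it and falls into the box
- flap (a joint): sheet-metal gravity flap, 78 mm wide and 47 mm tall, 60 g, hung from the hinge rod 50 mm above the deck, its lower edge 3 mm above the deck; 0 = hanging shut, grows (rad, to 1.45) as its lower edge swings into the box; it does not open toward the robot. No spring or catch: a thing slid against it lifts it with well under 1 N, and it falls shut by itself once nothing is under it
- roll_center (a point): centre (half-way up) of the roll of white tape, 48 mm in diameter and 19 mm high, lying flat on the deck with its axis upright (top 19 mm above the deck), about 50 g, loose; it starts about 130 to 170 mm in front of the flap and 50 to 70 mm left or right of the middle line
- plug: brass threaded plug fitting standing on the deck on the other side of the middle line, 26 mm across, 31 mm tall, loose; origin at the centre of its underside. To be left alone
- o_ring_tin: round tin, 70 mm in diameter, 26 mm high, on the bench left of the box, loose; origin at the centre of its underside. To be left alone
- gauge: small dial gauge lying face up, 85 x 69 x 21 mm, on the bench right of the box, loose; origin at the centre of its underside. To be left alone
Things that resemble listed ones, but are neither listed nor needed, are in the scene too. Leave any purple or red look-alike of the part that bears roll_center alone.

How it is judged:
On the way, in this order (a step that is already met when the one before it is completed fails the run):
1. the roll, in the mouth, pushes the flap open (more than 0.3 rad) (value of joint flap above 0.3 rad and x of roll_center in the frame of return_box above -0.03 m and z of roll_center in the frame of return_box above 0.06 m).
2. the roll has dropped into the box (x of roll_center in the frame of return_box between -0.004 and 0.13 m and y of roll_center in the frame of return_box between -0.045 and 0.045 m and z of roll_center in the frame of return_box below 0.05 m), for 0.2 s.
At the end, for the whole second after the job is handed in: The roll lies at rest inside the box, its centre less than 50 mm above the bench; the flap hangs shut (within 0.06 rad); the brass plug, round tin and dial gauge are within 20 mm of where they were (all of step 2 and linear speed of label_roll below 0.02 m/s and value of joint flap below 0.06 rad and distance of each of plug, o_ring_tin, gauge from where it was at the start of the episode below 0.02 m); the robot touches nothing.
It fails at once if the roll is lifted (its centre more than 20 mm above its height on the deck) (height (world z) of roll_center above 0.1 m).
It fails at once if the roll is gripped or pushed hard (fingers on it with more than 15 N) (contact force between the fingers and label_roll above 15 N).
It fails at once if the brass plug is moved more than 20 mm (distance of plug from where it was at the start of the episode above 0.02 m).
It fails at once if the round tin is moved more than 20 mm (distance of o_ring_tin from where it was at the start of the episode above 0.02 m).
It fails at once if the dial gauge is moved more than 20 mm (distance of gauge from where it was at the start of the episode above 0.02 m).
It also fails if it takes over 40 s, if anything falls off the work surface, if the arm or the gripper's body presses on something with over 40 N, if the wrist force passes 120 N, or if a joint passes its speed limit or range.

ROBOT

A 6-joint arm with a two-finger parallel gripper is mounted at the origin on a cart in front of the work surface, level with it; the furniture and walls round the work are solid. World frame = base frame: x ahead of the robot, y to its left, z up, the work surface at z = 0. Lengths are in m, angles in rad, forces in N, time in s.
With the tool pointing down it reaches from about 0.35 to 0.975 m from the base axis. Payload 4.9 kg.
Tool frame: the origin (TCP) lies at the very end of the fingers, on their centre line; the grasp point (between the pads) lies manip.grip_point_offset behind it (manip.grip_point_offset is the distance from the TCP to the grasp point, in m); z points along the fingers, y is the line along which they close (so a half turn about z gives the same grasp; the last joint's range is limited). The gripper opens to 85 mm and grips with 20 to 120 N. Pads are 22 mm wide; open, the fingers measure 114 mm over their backs; the gripper's body (76 mm by 85 mm) begins 54 mm behind the grasp point. The pads swing forward as they close: fully open they stand 13 mm farther back than shut.
Start: joints at [1.001, 0.053, 1.613, -0, 1.476, -0.119], TCP at [0.272, 0.563, 0.231] pointing down, gripper open.
Joint ranges: [-3.01, 3.01], [-1.01, 2.22], [0.06, 2.58], [-1.02, 4.17], [0.09, 2.62], [-3.14, 3.14]. Speed limits (rad/s): [2.57, 2.57, 3.14, 3.14, 3.14, 3.14].

INTERFACE

Orientations are given as a unit quaternion [w, x, y, z].
In Python, from plant import manip gives the robot as it stands.
- The arm moves only by the shell command python3 -m crank 'ROWS' [OPENING]. ROWS is JSON, a list of rows, each an object of numbers: "x", "y", "z": the shift along the tool's x, y, z in cm; "turn": the turn about the tool's z in rad. In form: [{"x": .., "y": .., "z": .., "turn": ..}, ...]. A call has 1 to 5 rows; each row shifts and turns the commanded pose from where the row before left it, along the tool's axes as they then stand; what a row does not reach is not made up. A row lasts 1/10 s, in which the tool goes at most 50 mm and 8.59 degrees, less where a joint would pass 70% of its speed; a pose out of reach is approached as far as the arm can. A call with a gripper value outside its range is refused whole. OPENING is the opening in per cent of the stroke, from 0 (shut) to 100 (fully open), set as the call begins (- or left out, the last holds). The fingers move at their own pace and stop on an object; the grip force is fixed at half the most. Time passes only in rows, so rows that do not move let the fingers close. It gives the time, the measured TCP pose, the force, the opening and the grip force at its end, in the units of the state.
- manip.state(): the state, without advancing time (a new reading comes with each control period).
- manip.grab_frame(name): name is "scene" or "top" or "wrist"; returns (picture, depth): 384x512x3 uint8, red, green, blue; 384x512 float32, m along the optical axis (not along the pixel's ray), 0 where there is no reading.
- manip.camera_model(name): a dict with "mtx" (3x3 intrinsics, pixels), "world_to_cam" (4x4, takes a point from world to camera coordinates). Camera axes: x right, y down, z forward; pixel columns grow to the right and rows downward; lengths in m; the calibration is good to about 2 mm. A picture is of the moment at which its call begins: read the wrist's pose just before it. camera_model takes no time and is no camera call; for the wrist camera it gives the pose at the moment of the call.
- manip.job_done(): hands the job in; it is judged then, once.
The state is a dict: "time": time; "joint_pos": joint angles; "joint_vel": joint speeds; "joint_efforts": joint torques, N m; "tool_pos": TCP position; "tool_rot": TCP orientation; "contact_force": force on the tool from outside, world axes, zero at the start; "ft_torque": the same for the moment, N m; "gripper_width": opening from 0.0 (shut) to 1.0 (fully open); "grasp_force": force on a finger pad.
Only numpy, scipy, OpenCV 4.12 (cv2) and the standard library are available. Lean on these libraries where they do the work, as an engineer would, in place of code of your own. Each camera call takes 0.05 s, during which the arm holds its last target. There are 200 camera calls.

## Working session

There is one attempt and no reset: what is moved stays moved. The work goes in short steps, Python scripts to look and compute and a shell command to move; the robot and the scene stay as the last step left them, time stands still between calls to the robot, and variables do not carry over. Pictures are saved under pics/ and viewed, at most 10 in all, crops included, and the job is handed in when it is done.

```bash
mkdir -p pics; cat > h.py <<'E'
import numpy as np, cv2
from plant import manip
def grab(n):
    p,d=manip.grab_frame(n); m=manip.camera_model(n)
    return p,d,np.array(m["mtx"]),np.array(m["world_to_cam"])
def onplane(uv,K,T,z):
    uv=np.atleast_2d(uv).astype(float); r=np.c_[uv,np.ones(len(uv))]@np.linalg.inv(K).T
    R=T[:3,:3]; c=-R.T@T[:3,3]; w=r@R
    return c+w*((z-c[2])/w[:,2])[:,None]
def cloud(d,K,T):
    v,u=np.mgrid[:d.shape[0],:d.shape[1]]
    P=np.stack([(u-K[0,2])/K[0,0]*d,(v-K[1,2])/K[1,1]*d,d],-1)
    return (P-T[:3,3])@T[:3,:3]
E
python3 - <<'E'
from h import *
for n in("top","scene"):
    p,d,K,T=grab(n); np.savez(f"{n}.npz",p=p,d=d,K=K,T=T)
    cv2.imwrite(f"pics/{n}0.png",p[...,::-1])
s=manip.state(); print(s["time"],s["tool_pos"],s["tool_rot"],s["gripper_width"],manip.grip_point_offset)
E
```

```text
0.1 [0.27200265 0.56207855 0.23018168] [-2.97926413e-04  2.23488580e-01  9.74706115e-01 -8.68732320e-04] 1.001541807000816 0.0187
```

View pics/top0.png

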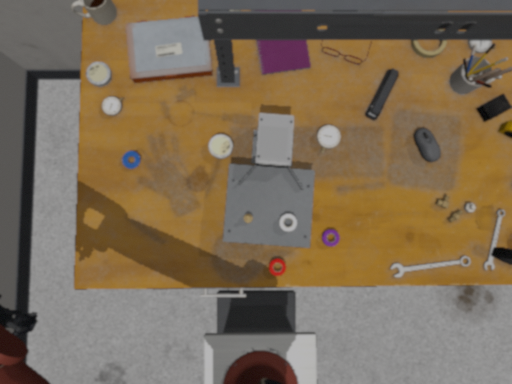

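View pics/scene0.png

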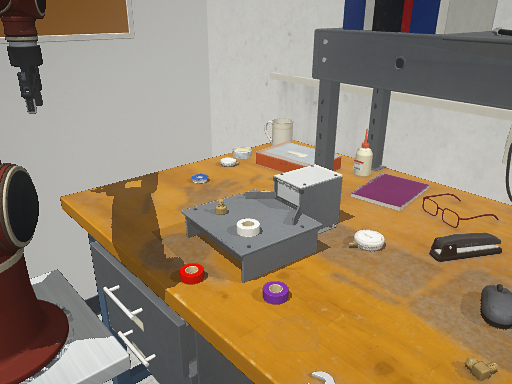

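The top view shows the deck around (268,205), the box roof at (275,138) and the plug at (248,217). There are three candidate rolls: white (288,222) on the deck, red (277,266) and purple (331,237) on the bench. The white one on the deck fits; I'll measure it and confirm in a crop.

```bash
python3 - <<'E'
from h import *
z=np.load("top.npz"); p,d,K,T=z["p"],z["d"],z["K"],z["T"]
C=cloud(d,K,T); Z=C[...,2]
win=np.zeros(Z.shape,bool); win[100:255,215:325]=1
def rect(m,zz):
    m=cv2.morphologyEx(m.astype(np.uint8),cv2.MORPH_OPEN,np.ones((3,3)))
    c=max(cv2.findContours(m,0,2)[0],key=cv2.contourArea)
    bp=cv2.boxPoints(cv2.minAreaRect(c)); return onplane(bp,K,T,zz)[:,:2]
for nm,zz,tol in(("deck",.07,.01),("roof",.13,.012)):
    m=win&(abs(Z-zz)<tol); print(nm,m.sum(),np.median(Z[m]))
    b=rect(m,zz); e=np.roll(b,-1,0)-b
    print(b.round(4).tolist(),b.mean(0).round(4),np.linalg.norm(e,axis=1).round(4),np.degrees(np.arctan2(e[:,1],e[:,0])).round(2))
hsv=cv2.cvtColor(p,cv2.COLOR_RGB2HSV)
def blob(m,zz,nm):
    m=m.astype(np.uint8)
    c=max(cv2.findContours(m,0,2)[0],key=cv2.contourArea)
    q,r=cv2.minEnclosingCircle(c); P=onplane([q,(q[0]+r,q[1])],K,T,zz)
    print(nm,np.round(q,1),round(r,1),P[0].round(4),"r",np.linalg.norm(P[1]-P[0]).round(4),"depthZ",np.percentile(Z[m>0],[10,50,90]).round(3))
w=np.zeros(Z.shape,bool); w[205:240,272:305]=1
blob(w&(hsv[...,2]>170)&(hsv[...,1]<60),.089,"roll")
w=np.zeros(Z.shape,bool); w[205:232,235:262]=1
blob(w&(hsv[...,1]>80),.10,"plug")
cv2.imwrite("pics/crop.png",cv2.resize(p[95:255,210:340,::-1],None,fx=4.5,fy=3.7 if 0 else 3.7,interpolation=2))
E
```

```text
deck 6441 0.06949079116850895
[[0.412, 0.1032], [0.6268, 0.0867], [0.6068, -0.1557], [0.3919, -0.1349]] [ 0.5094 -0.0252] [0.2155 0.2432 0.2159 0.239 ] [ -4.4  -94.7  174.48  85.2 ]
roof 1781 0.12933009633828949
[[0.6187, 0.0129], [0.7539, 0.0015], [0.746, -0.0942], [0.6107, -0.0816]] [ 0.6823 -0.0404] [0.1357 0.096  0.1358 0.0949] [ -4.85 -94.74 174.69  85.19]
roll [287.8 222.4] 7.9 [ 0.4611 -0.0743  0.089 ] r 0.0213 depthZ [0.086 0.089 0.092]
plug [247.6 217.6] 3.7 [0.4744 0.034  0.1   ] r 0.01 depthZ [0.083 0.088 0.102]
```

View pics/crop.png

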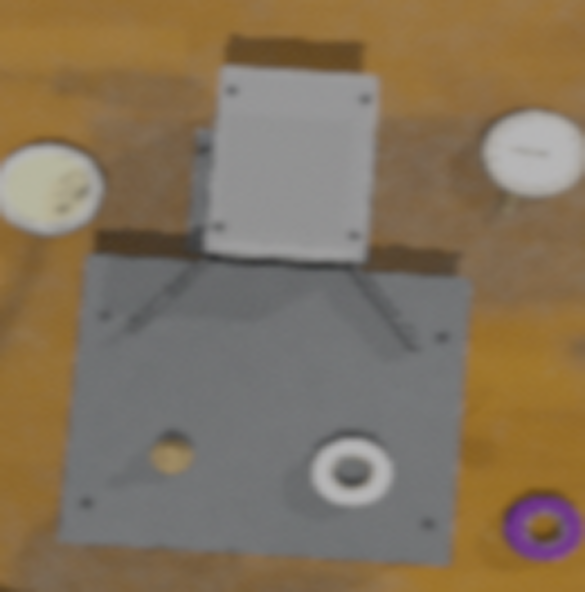

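The crop confirms it: the white roll is on the deck at (352,470), with the purple one off the deck at (542,525). Measured in the box frame, the yaw is about -5°, the roll is at (-156,-53) mm and the plug at (-152,+56) mm. The sizes agree with those given. I'll cradle the roll from behind with slightly opened fingers, starting with the turn.

```bash
cat >> h.py <<'E'
from scipy.spatial.transform import Rotation as Ro
YAW=np.radians(-5.0); O=np.array([.6210,-.0350]); B=np.array([[np.cos(YAW),-np.sin(YAW)],[np.sin(YAW),np.cos(YAW)]])
def tobox(p): return (np.asarray(p)[:2]-O)@B
def toworld(b): return O+B@np.asarray(b)
def shift(bxy,z,head):  # box xy target of TCP, world z, heading in box (rad) of tool -x
    s=manip.state(); w,x,y,q=s["tool_rot"]; R=Ro.from_quat([x,y,q,w]).as_matrix()
    h=np.arctan2(-R[1,0],-R[0,0])-YAW
    t=np.r_[toworld(bxy),z]-s["tool_pos"]
    print("t",round(s["time"],2),"tcp box",(tobox(s["tool_pos"])*1e3).round(1),"z",s["tool_pos"][2].round(4),"head",np.degrees(h).round(1),"w",round(s["gripper_width"],3),"F",np.round(s["contact_force"],1),
     "| turn",round(h-head,3),"shift cm now-axes",(R.T@t*100).round(2),"after-turn axes",(Ro.from_euler('z',h-head).as_matrix().T@R.T@t*100).round(2))
E
python3 -m crank '[{"turn":-0.15},{"turn":-0.15},{"turn":-0.15},{"turn":-0.15},{"turn":-0.15}]' 24
python3 -m crank '[{"turn":-0.08},{"turn":-0.08},{}]'
python3 - <<'E'
from h import *
r=np.array([-.156,-.053]);hd=np.radians(31.6)
shift(r-.058*np.array([np.cos(hd),np.sin(hd)]),.20,hd)
E
```

```text
t 0.1 tcp box [-399.7  564.4] z 0.2302 head -20.8 w 1.002 F [-0.2 -0.7  0.5] | turn -0.915 shift cm now-axes [-41.19 -53.63   3.11] after-turn axes [ 17.39 -65.35   3.11]schema error: expected keys x, y, z, turn
schema error: expected keys x, y, z, turn
```

```bash

python3 -m crank '[{"x":0,"y":0,"z":0,"turn":-0.15},{"x":0,"y":0,"z":0,"turn":-0.15},{"x":0,"y":0,"z":0,"turn":-0.15},{"x":0,"y":0,"z":0,"turn":-0.15},{"x":0,"y":0,"z":0,"turn":-0.15}]' 24
python3 -m crank '[{"x":0,"y":0,"z":0,"turn":-0.08},{"x":0,"y":0,"z":0,"turn":-0.08},{"x":0,"y":0,"z":0,"turn":0}]'
python3 - <<'E'
from h import *
r=np.array([-.156,-.053]);hd=np.radians(31.6)
shift(r-.058*np.array([np.cos(hd),np.sin(hd)]),.20,hd)
E
```

```text
time: 0.6
tool_pos: [0.2721, 0.5622, 0.2305]
tool_rot: [-0.0, -0.152, 0.988, -0.0]
contact_force: [-0.1, 0.1, -0.4]
gripper_width: 0.243
grasp_force: 0.0
time: 0.9
tool_pos: [0.2721, 0.5623, 0.2306]
tool_rot: [-0.0, -0.227, 0.974, -0.0]
contact_force: [-0.2, 0.1, 0.6]
gripper_width: 0.24
grasp_force: 0.0
t 0.9 tcp box [-399.6  564.6] z 0.2306 head 31.3 w 0.24 F [-0.2  0.1  0.6] | turn -0.005 shift cm now-axes [ 17.07 -65.45   3.12] after-turn axes [ 17.41 -65.36   3.12]
```

```bash

python3 -m crank '[{"x":-0.5,"y":-4,"z":0,"turn":0},{"x":-0.5,"y":-4,"z":0,"turn":0},{"x":-0.5,"y":-4,"z":0,"turn":0},{"x":0,"y":-4,"z":0,"turn":0},{"x":0,"y":-4,"z":0,"turn":0}]' >/dev/null
python3 -m crank '[{"x":1,"y":-4,"z":0,"turn":0},{"x":1,"y":-4,"z":0,"turn":0},{"x":1.5,"y":-4,"z":0,"turn":0},{"x":1.5,"y":-4,"z":0,"turn":0},{"x":2,"y":-4,"z":0,"turn":0}]' >/dev/null
python3 -m crank '[{"x":2,"y":-4,"z":0.5,"turn":0},{"x":2,"y":-4,"z":0.5,"turn":0},{"x":2,"y":-4,"z":0.5,"turn":0},{"x":2,"y":-4,"z":0.5,"turn":0},{"x":2,"y":-4,"z":0.5,"turn":0}]' > /dev/null
python3 -m crank '[{"x":1.5,"y":-3,"z":0.3,"turn":0},{"x":1,"y":-2.5,"z":0.3,"turn":0},{"x":0,"y":0,"z":0,"turn":0}]'
python3 - <<'E'
from h import *
r=np.array([-.156,-.053]);hd=np.radians(31.6)
shift(r-.058*np.array([np.cos(hd),np.sin(hd)]),.078,hd)
p,d,K,T=grab("wrist"); cv2.imwrite("pics/w1.png",p[...,::-1])
hsv=cv2.cvtColor(p,cv2.COLOR_RGB2HSV); C=cloud(d,K,T); Z=C[...,2]
m=((abs(Z-.089)<.006)&(hsv[...,2]>150)&(hsv[...,1]<60)).astype(np.uint8)
c=max(cv2.findContours(m,0,2)[0],key=cv2.contourArea); q,rr=cv2.minEnclosingCircle(c)
P=onplane([q,(q[0]+rr,q[1])],K,T,.089); print(np.round(q,1),round(rr,1),P[0].round(4),np.linalg.norm(P[1]-P[0]).round(4),"roll box",tobox(P[0]).round(4))
E
```

```text
time: 2.7
tool_pos: [0.4007, -0.1067, 0.1997]
tool_rot: [-0.001, -0.224, 0.974, 0.0]
contact_force: [-0.8, 0.2, 0.2]
gripper_width: 0.237
grasp_force: 0.0
t 2.7 tcp box [-213.2  -90.6] z 0.1997 head 30.9 w 0.237 F [-0.8  0.2  0.2] | turn -0.011 shift cm now-axes [-1.05  0.21 12.17] after-turn axes [-1.06  0.2  12.17]
[248.7 260. ] 24.6 [ 0.4625 -0.0759  0.089 ] 0.023 roll box [-0.1544 -0.0545]
```

View pics/w1.png

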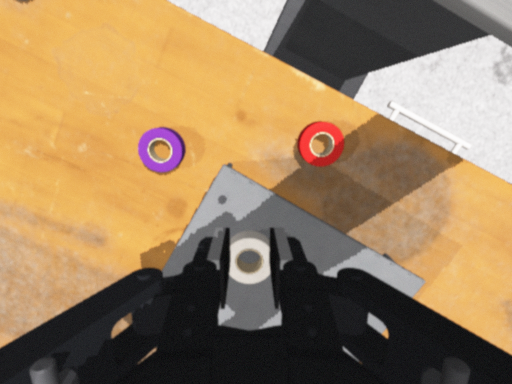

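The wrist view shows the white roll at (249,260) between the fingertip outlines, with the red and purple rolls off the deck. Its box position is (-154,-54) mm, which agrees with the first measurement. Next I'll descend behind it and push.

```bash

python3 -m crank '[{"x":0,"y":0.1,"z":3,"turn":0},{"x":0,"y":0,"z":3,"turn":0},{"x":0,"y":0,"z":3,"turn":0},{"x":0,"y":0,"z":2,"turn":0},{"x":0,"y":0,"z":1.2,"turn":0}]' >/dev/null
python3 -m crank '[{"x":-1,"y":0,"z":0,"turn":0},{"x":-0.5,"y":0,"z":0,"turn":0},{"x":-0.5,"y":0,"z":0,"turn":0},{"x":-0.5,"y":0,"z":0,"turn":0},{"x":-0.5,"y":0,"z":0,"turn":0}]'
python3 - <<'E'
from h import *
shift((-.1,-.02),.078,np.radians(31))
p,d,K,T=grab("scene"); cv2.imwrite("pics/s1.png",cv2.resize(p[160:300,160:360,::-1],None,fx=3.5,fy=3.5))
E
```

```text
time: 3.75
tool_pos: [0.4288, -0.0902, 0.0792]
tool_rot: [0.001, -0.228, 0.974, -0.0]
contact_force: [0.2, -0.2, -0.1]
gripper_width: 0.243
grasp_force: 0.0
t 3.75 tcp box [-186.7  -71.7] z 0.0792 head 31.3 w 0.243 F [ 0.2 -0.2 -0.1] | turn 0.006 shift cm now-axes [-10.09  -0.09   0.14] after-turn axes [-10.09  -0.03   0.14]
```

View pics/s1.png

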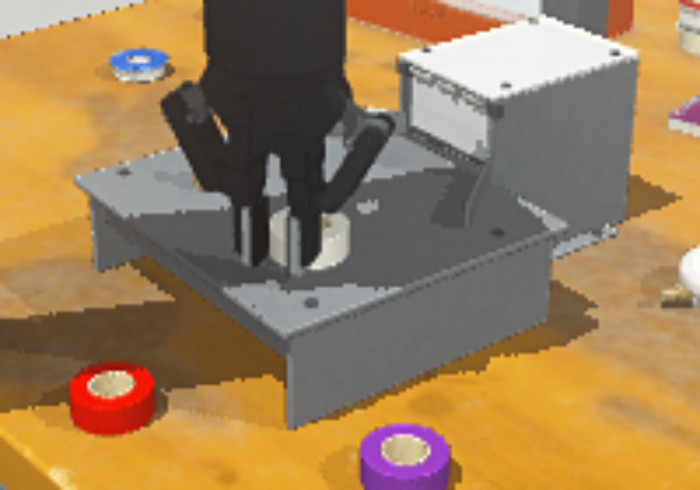

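The scene crop shows both fingertips at (250–300,255) just behind the roll at (315,240), low and clear of the deck. Now a gentle diagonal push.

```bash

R='{"x":-0.5,"y":0,"z":0,"turn":0}'; 
python3 -m crank '[{"x":-0.5,"y":0,"z":0,"turn":0},{"x":-0.5,"y":0,"z":0,"turn":0},{"x":-0.5,"y":0,"z":0,"turn":0},{"x":-0.5,"y":0,"z":0,"turn":0},{"x":-0.5,"y":0,"z":0,"turn":0}]' | grep -E "time|pos|force"
python3 -m crank '[{"x":-0.5,"y":0,"z":0,"turn":0},{"x":-0.5,"y":0,"z":0,"turn":0},{"x":-0.5,"y":0,"z":0,"turn":0},{"x":-0.5,"y":0,"z":0,"turn":0},{"x":-0.5,"y":0,"z":0,"turn":0}]' | grep -E "time|pos|force"
cat >> h.py <<'E'
def roll(n):
    p,d,K,T=grab(n); hsv=cv2.cvtColor(p,cv2.COLOR_RGB2HSV); C=cloud(d,K,T); Z=C[...,2]
    b=(C[...,:2]-O)@B
    m=((abs(Z-.087)<.009)&(hsv[...,2]>120)&(hsv[...,1]<60)&(b[...,0]>-.2)&(b[...,0]<-.005)&(abs(b[...,1])<.09))
    print(n,"roll px",m.sum(),"box x",np.percentile(b[m][:,0],[2,50,98]).round(3),"y",np.percentile(b[m][:,1],[2,50,98]).round(3)) if m.any() else print(n,"none")
    return p
E
python3 - <<'E'
from h import *
shift((-.103,-.023),.078,np.radians(31))
roll("scene"); roll("wrist"); roll("top")
E
```

```text
time: 4.3
tool_pos: [0.4504, -0.0789, 0.0783]
contact_force: [-0.8, 0.7, 1.0]
grasp_force: 0.7
time: 4.8
tool_pos: [0.4729, -0.0678, 0.0783]
contact_force: [-1.3, -0.3, 1.5]
grasp_force: 0.6
t 4.8 tcp box [-144.7  -45.6] z 0.0783 head 31.3 w 0.24 F [-1.3 -0.3  1.5] | turn 0.005 shift cm now-axes [-4.74 -0.23  0.03] after-turn axes [-4.74 -0.21  0.03]
scene roll px 146 box x [-0.163 -0.126 -0.022] y [-0.066 -0.04   0.06 ]
wrist roll px 1727 box x [-0.14  -0.131 -0.103] y [-0.048 -0.038 -0.013]
top none
```

```bash

python3 -m crank '[{"x":-0.5,"y":0,"z":0,"turn":0},{"x":-0.5,"y":0,"z":0,"turn":0},{"x":-0.5,"y":0,"z":0,"turn":0},{"x":-0.5,"y":0,"z":0,"turn":0},{"x":-0.5,"y":0,"z":0,"turn":0}]' | grep -E "time|pos|force"
python3 -m crank '[{"x":-0.5,"y":0,"z":0,"turn":0},{"x":-0.5,"y":0,"z":0,"turn":0},{"x":-0.5,"y":0,"z":0,"turn":0},{"x":-0.5,"y":0,"z":0,"turn":0},{"x":-0.3,"y":0,"z":0,"turn":0}]' | grep -E "time|pos|force"
python3 -m crank '[{"x":1,"y":0,"z":0,"turn":0},{"x":2,"y":0,"z":0,"turn":0},{"x":2,"y":0,"z":0,"turn":0},{"x":0,"y":0,"z":0,"turn":0.14},{"x":0,"y":0,"z":0,"turn":0.14}]' | grep -E "time|pos|force"
python3 -m crank '[{"x":0,"y":0,"z":0,"turn":0.14},{"x":0,"y":0,"z":0,"turn":0.125},{"x":0,"y":0,"z":0,"turn":0}]' | grep -E "time|pos|force"
python3 - <<'E'
from h import *
shift((-.120,0),.078,0)
roll("scene"); p=roll("wrist"); cv2.imwrite("pics/w2.png",p[...,::-1])
E
```

```text
time: 5.45
tool_pos: [0.4954, -0.0567, 0.0783]
contact_force: [-0.5, -0.6, -0.2]
grasp_force: 0.2
time: 5.95
tool_pos: [0.516, -0.0466, 0.0784]
contact_force: [-0.4, 0.5, -0.2]
grasp_force: 0.2
time: 6.45
tool_pos: [0.4696, -0.0694, 0.0782]
contact_force: [0.6, -0.4, -0.1]
grasp_force: 0.0
time: 6.75
tool_pos: [0.4702, -0.0691, 0.0783]
contact_force: [-0.0, 0.0, -0.0]
grasp_force: 0.0
t 6.75 tcp box [-147.3  -47.2] z 0.0783 head 0.1 w 0.239 F [-0.  0. -0.] | turn 0.001 shift cm now-axes [-2.74  4.71  0.03] after-turn axes [-2.73  4.72  0.03]
scene roll px 121 box x [-0.16  -0.083 -0.007] y [-0.066 -0.026  0.051]
wrist roll px 137 box x [-0.158 -0.157 -0.085] y [-0.064 -0.059  0.06 ]
```

View pics/w2.png

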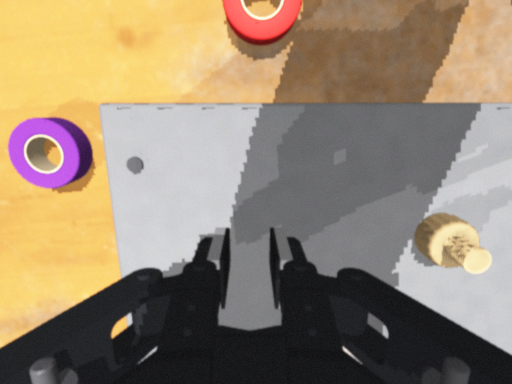

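The wrist view shows the deck's front edge and the plug at (450,243), undisturbed, but the roll is out of sight ahead. I'll find it in the scene and top views.

```bash
python3 - <<'E'
from h import *
out=[]
for n in("scene","top"):
    p,d,K,T=grab(n); hsv=cv2.cvtColor(p,cv2.COLOR_RGB2HSV); C=cloud(d,K,T); b=(C[...,:2]-O)@B
    m=((C[...,2]>.077)&(C[...,2]<.094)&(hsv[...,1]<70)&(hsv[...,2]>95)&(b[...,0]>-.115)&(b[...,0]<-.03)&(abs(b[...,1])<.05)).astype(np.uint8)
    cs=sorted(cv2.findContours(m,0,2)[0],key=cv2.contourArea)[-1:]
    for c in cs:
        q,r=cv2.minEnclosingCircle(c); P=onplane([q],K,T,.083); print(n,m.sum(),np.round(q,1),round(r,1),"box",tobox(P[0]).round(4))
    u0=(230,175) if n=="scene" else (225,120); out.append(cv2.resize(p[u0[1]:u0[1]+100,u0[0]:u0[0]+100,::-1],(400,400)))
cv2.imwrite("pics/st2.png",np.hstack(out))
E
```

```text
scene 101 [265.1 208.7] 8.3 box [-0.0758 -0.0125]
top 118 [271. 192.] 8.6 box [-0.0768 -0.0019]
```

View pics/st2.png

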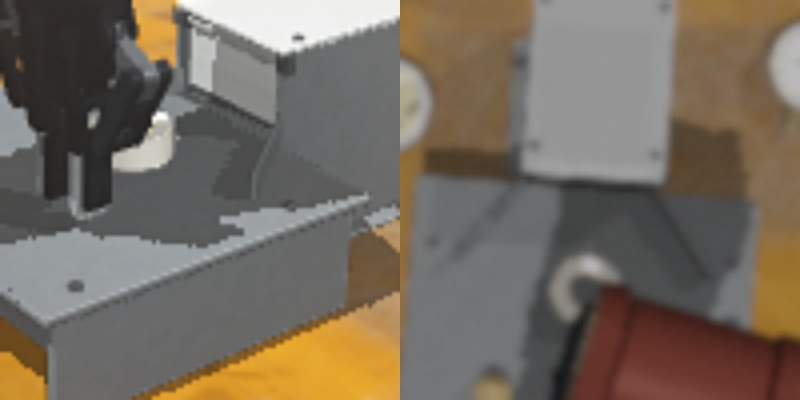

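The roll sits at about (-76,-2) mm, from top pixel (271,192) and from the predicted push, centred before the mouth with the vanes either side. I'll line up behind it and push straight in.

```bash

python3 -m crank '[{"x":-2,"y":0,"z":0,"turn":0},{"x":0,"y":1.5,"z":0,"turn":0},{"x":0,"y":1.5,"z":0,"turn":0},{"x":0,"y":1.5,"z":0,"turn":0},{"x":0,"y":0,"z":0,"turn":0}]' | grep -E "time|pos|force"
python3 -m crank '[{"x":-0.8,"y":0,"z":0,"turn":0},{"x":-0.5,"y":0,"z":0,"turn":0},{"x":-0.5,"y":0,"z":0,"turn":0},{"x":-0.5,"y":0,"z":0,"turn":0},{"x":-0.5,"y":0,"z":0,"turn":0}]' | grep -E "time|pos|force"
python3 -m crank '[{"x":-0.5,"y":0,"z":0,"turn":0},{"x":-0.5,"y":0,"z":0,"turn":0},{"x":-0.5,"y":0,"z":0,"turn":0},{"x":-0.5,"y":0,"z":0,"turn":0},{"x":-0.5,"y":0,"z":0,"turn":0}]' | grep -E "time|pos|force"
python3 - <<'E'
from h import *
shift((-.020,-.001),.078,0)
p=roll("scene"); cv2.imwrite("pics/s3.png",cv2.resize(p[150:290,170:360,::-1],None,fx=4,fy=4))
E
```

```text
time: 7.45
tool_pos: [0.4944, -0.0247, 0.0782]
contact_force: [1.1, -0.4, -0.4]
grasp_force: 0.0
time: 7.95
tool_pos: [0.5227, -0.0286, 0.0783]
contact_force: [-0.5, -0.3, 0.8]
grasp_force: 0.5
time: 8.45
tool_pos: [0.5477, -0.0303, 0.0783]
contact_force: [-0.9, -0.3, 2.1]
grasp_force: 0.4
t 8.45 tcp box [-73.4  -1.7] z 0.0783 head 0.1 w 0.242 F [-0.9 -0.3  2.1] | turn 0.002 shift cm now-axes [-5.34  0.06  0.03] after-turn axes [-5.34  0.07  0.03]
scene roll px 155 box x [-0.086 -0.049 -0.025] y [-0.089 -0.021  0.083]
```

View pics/s3.png

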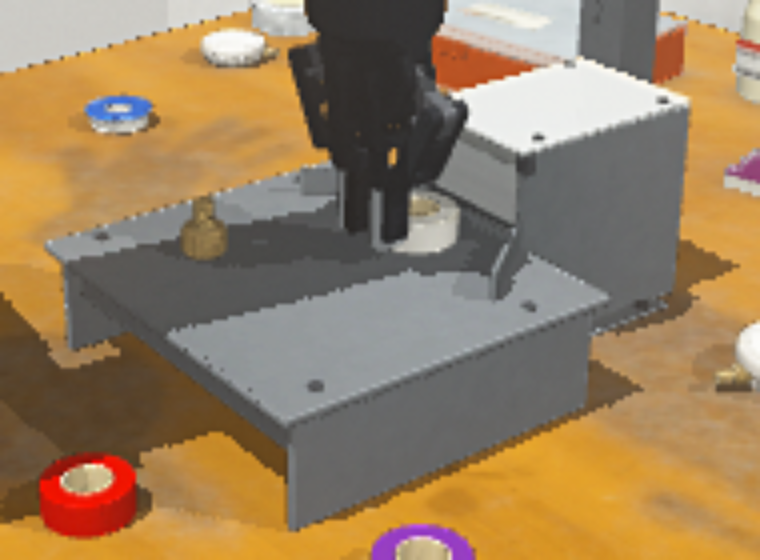

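The crop shows the roll at (425,222) held against both fingertips and heading square into the mouth, with the plug at (203,230) untouched. I'll keep going through the flap.

```bash

python3 -m crank '[{"x":-0.5,"y":0,"z":0,"turn":0},{"x":-0.5,"y":0,"z":0,"turn":0},{"x":-0.5,"y":0,"z":0,"turn":0},{"x":-0.5,"y":0,"z":0,"turn":0},{"x":-0.5,"y":0,"z":0,"turn":0}]' | grep -E "time|pos|force"
python3 -m crank '[{"x":-0.5,"y":0,"z":0,"turn":0},{"x":-0.5,"y":0,"z":0,"turn":0},{"x":-0.4,"y":0,"z":0,"turn":0},{"x":-0.3,"y":0,"z":0,"turn":0}]' | grep -E "time|pos|force"
python3 -m crank '[{"x":-0.3,"y":0,"z":0,"turn":0},{"x":-0.3,"y":0,"z":0,"turn":0},{"x":-0.3,"y":0,"z":0,"turn":0},{"x":0,"y":0,"z":0,"turn":0}]' | grep -E "time|pos|force"
python3 - <<'E'
from h import *
shift((-.018,-.001),.078,0)
p=roll("scene"); cv2.imwrite("pics/s4.png",cv2.resize(p[150:290,170:360,::-1],None,fx=4,fy=4))
E
```

```text
time: 9.0
tool_pos: [0.5726, -0.0325, 0.0783]
contact_force: [-0.2, 0.5, -1.0]
grasp_force: 0.6
time: 9.4
tool_pos: [0.5895, -0.034, 0.0783]
contact_force: [-1.7, 0.2, 0.4]
grasp_force: 0.8
time: 9.8
tool_pos: [0.5989, -0.0348, 0.0784]
contact_force: [0.4, 0.3, 0.1]
grasp_force: 0.0
t 9.8 tcp box [-22.1  -1.7] z 0.0784 head 0.1 w 0.24 F [0.4 0.3 0.1] | turn 0.001 shift cm now-axes [-0.41  0.07  0.04] after-turn axes [-0.41  0.07  0.04]
scene roll px 64 box x [-0.147 -0.035 -0.015] y [-0.089 -0.019  0.084]
```

View pics/s4.png

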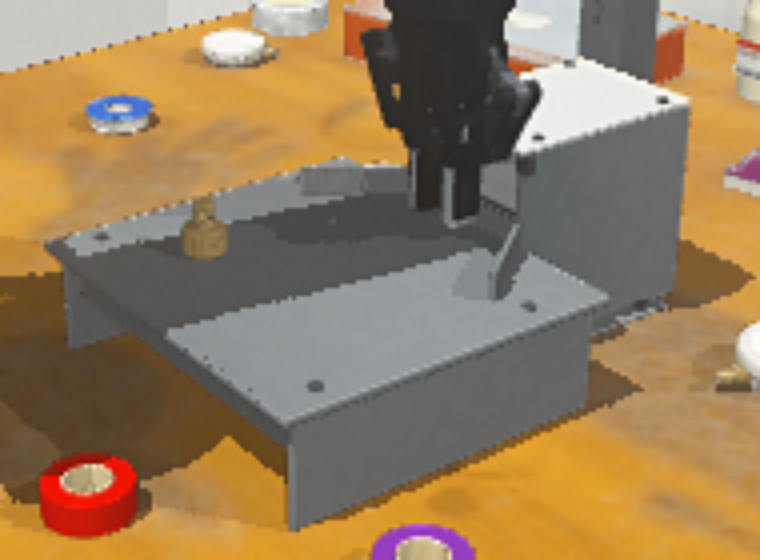

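The roll is no longer on the deck and the finger force fell to 0, so it has probably dropped in. I'll draw back and check the flap.

```bash

python3 -m crank '[{"x":1,"y":0,"z":0,"turn":0},{"x":3,"y":0,"z":0,"turn":0},{"x":3,"y":0,"z":0,"turn":0},{"x":2,"y":0,"z":-2,"turn":0},{"x":0,"y":0,"z":-4,"turn":0}]' | grep -E "time|pos|force"
python3 -m crank '[{"x":1,"y":0,"z":-4,"turn":0},{"x":1,"y":0,"z":-4,"turn":0},{"x":0,"y":0,"z":0,"turn":0},{"x":0,"y":0,"z":0,"turn":0},{"x":0,"y":0,"z":0,"turn":0}]' | grep -E "time|pos|force"
python3 - <<'E'
from h import *
shift((-.018,-.001),.078,0)
p,d,K,T=grab("scene"); q,_,_,_=grab("top")
cv2.imwrite("pics/s5.png",np.hstack([cv2.resize(p[155:255,230:350,::-1],None,fx=4,fy=4),cv2.resize(q[100:200,230:310,::-1],None,fx=4,fy=4)]))
C=cloud(d,K,T);b=(C[...,:2]-O)@B
m=(abs(b[...,1])<.035)&(C[...,2]>.078)&(C[...,2]<.112)&(b[...,0]>-.03)&(b[...,0]<.12); print("flap pts",m.sum(),np.percentile(b[m][:,0],[5,50,95]).round(4))
E
```

```text
time: 10.35
tool_pos: [0.5021, -0.0258, 0.1335]
contact_force: [0.9, -0.3, -0.2]
grasp_force: 0.0
time: 10.85
tool_pos: [0.4875, -0.0251, 0.2167]
contact_force: [-1.0, 0.5, 0.0]
grasp_force: 0.0
t 10.85 tcp box [-133.8   -1.7] z 0.2167 head 0.1 w 0.24 F [-1.   0.5  0. ] | turn 0.001 shift cm now-axes [-11.61   0.05  13.84] after-turn axes [-11.61   0.07  13.84]
flap pts 264 [-0.0033 -0.0013  0.0006]
```

View pics/s5.png

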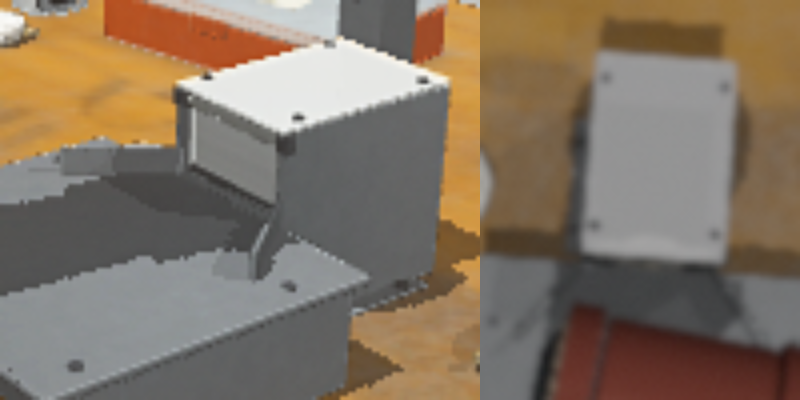

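The picture shows the flap (235,155) hanging shut and its depth points lie within 3 mm of the flap plane. The deck is clear of the roll, and the arm touches nothing. I'm handing the job in.

```bash
python3 -c "
from plant import manip; print(manip.job_done())"
```

```text
the job is handed in; nothing more can be done
None
```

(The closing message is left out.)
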